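# Gauge the depth of a coil winder's spindle socket

## Robot

A 7-joint arm with a two-finger parallel gripper is mounted at the origin on the work surface. World frame = base frame: x ahead of the robot, y to its left, z up, the work surface at z = 0. Lengths are in mm, angles in rad, forces in N, time in s.
With the tool pointing down it reaches from about 400 to 900 mm from the base axis. Payload 5.5 kg.
Tool frame: the origin (TCP) lies midway between the tips of the shut fingers; the grasp point (between the pads) lies 19 mm behind it; z points along the fingers, y is the line along which they close (so a half turn about z gives the same grasp; the last joint's range is limited). The gripper opens to 85 mm and grips with 20 to 120 N. Pads are 22 mm wide; open, the fingers measure 114 mm over their backs; the gripper's body (76 mm by 85 mm) begins 54 mm behind the grasp point. The pads swing forward as they close: fully open they stand 13 mm farther back than shut.
Start: joints at [1.408, 0.501, -0.427, 1.55, 0.221, 1.138, -0.21], TCP at [268.515, -591.946, 200.61] pointing down, gripper open.
Joint ranges: [-2.88, 2.88], [-0.31, 2.03], [-1.54, 1.56], [0.2, 2.42], [-1.41, 4.55], [0.19, 2.02], [-2.57, 2.57]. Speed limits (rad/s): [2.57, 2.57, 3.14, 3.14, 3.14, 3.14, 3.14].

## Interface

Orientations are given as a unit quaternion [w, x, y, z].
In Python, from bench import manip gives the robot as it stands. The module is installed in compiled form; this text tells all that it offers.
- The arm moves only by the tool servo_tool, never from a script. Its argument "motion" is one flat list of numbers, 7 for each row, row after row: the turn, a rotation vector about the tool's x, y, z in units of 8 degrees (1.0 is 8 degrees), then the shift along the tool's x, y, z in units of 40 mm (1.0 is 40 mm), then the closure in counts, from 0 (fully open) to 255 (shut). A call has 1 to 5 rows; each row shifts and turns the commanded pose from where the row before left it, along the tool's axes as they then stand; what a row does not reach is not made up. A row lasts 1/10 s, in which the tool goes at most 50 mm and 8.59 degrees, less where a joint would pass 70% of its speed; a pose out of reach is approached as far as the arm can. A call is refused whole if a number of a shift passes 1 or a number of a turn 1, either way. A call with a gripper value outside its range is refused whole. The fingers move at their own pace and stop on an object; "squeeze" is the grip in N (left out, the last holds). Time passes only in rows, so rows that do not move let the fingers close. It gives the time, the measured TCP pose, the force, the opening and the grip force at its end, in the units of the state.
- manip.observe(): the state, without advancing time (a new reading comes with each control period).
- manip.camera(name): name is "side" or "top" or "wrist"; returns the picture (420x560x3 uint8, red, green, blue); there is no depth.
- manip.camera_info(name): a dict with "mtx" (3x3 intrinsics, pixels), "T" (4x4, takes a point from camera to world coordinates); the wrist camera has in their place "T_tool_cam" (4x4, takes a point from camera to tool coordinates, whose origin is the TCP and whose axes are the flange's). Camera axes: x right, y down, z forward; pixel columns grow to the right and rows downward; lengths in mm; the calibration is good to about 2 mm. A picture is of the moment at which its call begins: read the wrist's pose just before it. camera_info takes no time and is no camera call.
- manip.finish_job(): hands the job in; it is judged then, once.
The state is a dict: "time_s": time; "joint_pos": joint angles; "dq": joint speeds; "effort": joint torques, N m; "ee_pos": TCP position; "orientation": TCP orientation; "contact_force": force on the tool from outside, world axes, zero at the start; "moment": the same for the moment, N m; "width": finger opening in mm; "grip_force": force on a finger pad.
Only numpy, scipy, OpenCV 4.12 (cv2) and the standard library are available. Lean on these libraries where they do the work, as an engineer would, in place of code of your own. Each camera call takes 0.05 s, during which the arm holds its last target. There are 200 camera calls.

## Task

Take the depth gauge out of its blue stand, lower it into the spindle socket of the coil winder's fixture and press it gently straight down until its rod bottoms out on the stop inside, so that the stiff red collar lies flat on the socket's face and marks the depth. Let go and leave it standing there; do not ram it, and leave the screwdriver, the bobbin and the jar alone.

Things in the scene. Friction and masses are not known exactly. Their poses are not given: they have to be found in the camera images.
- gauge: Depth gauge, about 140 g, upright: steel rod 12 mm in diameter, 105 mm long (last 2.5 mm tapered to 9 mm), topped by a black round grip 26 mm in diameter, 36 mm high, yellow on top. Origin: centre of the rod's foot; z runs up the rod, the grip spans z = 105 to 141 mm. At the start it stands in the stand's hole, foot 8 mm above the bench. It carries the red collar.
- collar_face (a point): Centre of the underside of the red collar (28 mm in diameter, 12 mm thick) around the gauge's rod, 25 to 33 mm above the foot at the start. It slides along the rod (up to 85 mm above the foot) only against a steady friction of about 6 N, and stays where left. Once it lands on the socket's face, the rod must be pushed on through it until the foot meets the stop and the resistance rises sharply.
- fixture: Spindle fixture, fixed to the bench: aluminium column 56 x 56 mm and 95 mm high on a blue base plate 130 x 100 x 14 mm, a black motor (up to 57 mm high) on its +x side. Origin: under the column's centre, on the bench; z up. The vertical blind bore is in the middle of the column.
- socket_mouth (a point): Centre of the bore's mouth on the flat top face of the column, 95 mm above the bench; z up. The bore is 13.6 mm in diameter with a 2 mm chamfer. A brass stop inside is set anew each time, 40 to 72 mm below this face, and is not measured: find it by feel. Neither the stop nor the column may be loaded with more than 25 N.
- stand: Gauge stand, fixed: blue plastic block 70 x 70 x 30 mm with a hole 14 mm in diameter and 22 mm deep in the middle of its top. Origin: centre of its underside, on the bench; z up.
- screwdriver: Orange-handled screwdriver lying on the bench, about 200 mm long and 26 mm thick; bystander. Origin: on the bench under its middle.
- bobbin: Copper-coloured wire bobbin, 40 mm in diameter, 32 mm high, standing on the bench; bystander. Origin: centre of its underside.
- jar: Small closed jar, 60 mm in diameter, 70 mm high; bystander. Origin: centre of its underside.

How it is judged (in metres and radians):
On the way, in this order (a step that is already met when the one before it is completed fails the run):
1. the gauge is lifted clear out of its stand (height (world z) of gauge above 0.06 m), for 0.1 s.
2. the rod's foot is well inside the socket's bore (horizontal distance between gauge and socket_mouth below 0.004 m and z of gauge in the frame of socket_mouth below -0.015 m), for 0.1 s.
At the end, for the whole second after the job is handed in: The gauge stands still and upright (within 0.06 rad) in the socket's bore, its foot within 1.5 mm of the stop (touching it), and the red collar's underside rests on the socket's face (gap under 2 mm) (distance between gauge and stop_c0 below 0.0115 m and horizontal distance between gauge and socket_mouth below 0.003 m and z of collar_face in the frame of socket_mouth below 0.002 m and horizontal distance between collar_face and socket_mouth below 0.004 m and angle between gauge's own z axis and vertical below 0.06 rad and linear speed of gauge below 0.01 m/s).
It fails at once if the gauge presses on the stop with more than 25 N (contact force between gauge and stop_c0 above 25 N).
It fails at once if the gauge or its collar presses on the fixture with more than 25 N (contact force between gauge and fixture above 25 N).
It fails at once if the screwdriver is moved by more than 15 mm (distance of screwdriver from where it was at the start of the episode above 0.015 m).
It fails at once if the bobbin is moved by more than 15 mm (distance of bobbin from where it was at the start of the episode above 0.015 m).
It fails at once if the jar is moved by more than 15 mm (distance of jar from where it was at the start of the episode above 0.015 m).
It also fails if it takes over 72 s, if anything falls off the work surface, if the arm or the gripper's body presses on something with over 40 N, if the wrist force passes 120 N, or if a joint passes its speed limit or range.

## Working session

There is one attempt and no reset: what is moved stays moved. The work goes in short steps, Python scripts to look and compute and a tool call to move; the robot and the scene stay as the last step left them, time stands still between calls to the robot, and variables do not carry over. Pictures are saved under pics/ and viewed, at most 10 in all, crops included, and the job is handed in when it is done.

Besides the shell and the picture viewer there is one more tool, called after "Call:" as a command line: name --argument value ..., lists and objects as JSON in quotes. servo_tool: Moves the arm, as the interface text tells. Its arguments: {"type":"object","properties":{"motion":{"type":"array"},"squeeze":{"type":"number"}},"required":["motion"]}

```bash
mkdir -p pics; python3 - <<'E'
from bench import manip
import cv2,numpy as np
np.set_printoptions(precision=4,suppress=True)
s=manip.observe();print(s)
for n in("side","top","wrist"):
    im=manip.camera(n);cv2.imwrite(f"pics/{n}0.png",im[:,:,::-1]);i=manip.camera_info(n)
    for k in i:print(n,k,i[k])
E
```

```text
{'time_s': 0.0, 'joint_pos': array([ 1.4082,  0.5019, -0.4268,  1.5514,  0.2208,  1.1383, -0.2103]), 'dq': array([-0.0005,  0.0009,  0.0015,  0.    , -0.0003,  0.0006, -0.0027]), 'effort': array([  0.0004, -56.952 ,  -5.8161, -28.0944,   0.0107,   0.012 ,
         0.    ]), 'ee_pos': array([ 268.1198, -591.3032,  199.5548]), 'orientation': array([-0.001 ,  0.9774,  0.2113, -0.0002]), 'contact_force': array([0.0896, 0.4231, 0.229 ]), 'moment': array([ 0.0099, -0.0407, -0.0072]), 'grip_force': 0.0, 'width': 85.52220117741604}
side mtx [[493.1127   0.     271.9082]
 [  0.     493.1127 204.1557]
 [  0.       0.       1.    ]]
side T [[ -0.7573  -0.4768   0.4463 124.5635]
 [ -0.653    0.5637  -0.5058 617.1641]
 [ -0.0104  -0.6745  -0.7382 838.299 ]
 [  0.       0.       0.       1.    ]]
top mtx [[512.0904   0.     278.953 ]
 [  0.     512.0904 208.158 ]
 [  0.       0.       1.    ]]
top T [[  -0.0279   -0.9924    0.1202  424.4686]
 [  -0.9994    0.0255   -0.0214  100.2141]
 [   0.0182   -0.1208   -0.9925 1248.649 ]
 [   0.        0.        0.        1.    ]]
wrist mtx [[293.5194   0.     279.4728]
 [  0.     293.5194 211.9582]
 [  0.       0.       1.    ]]
wrist T_tool_cam [[   0.0001   -0.9457   -0.3252   83.5086]
 [   1.        0.0003   -0.0007    1.3437]
 [   0.0007   -0.3252    0.9457 -172.1454]
 [   0.        0.        0.        1.    ]]
```

View pics/top0.png

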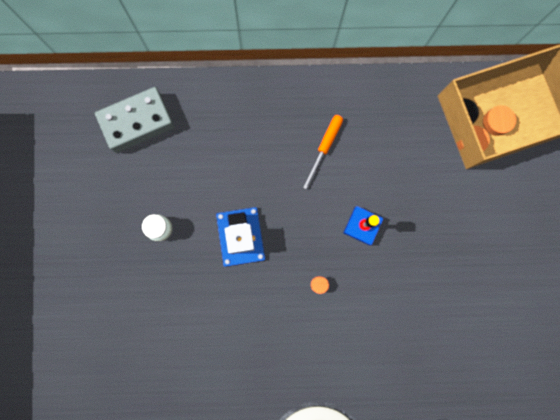

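View pics/side0.png

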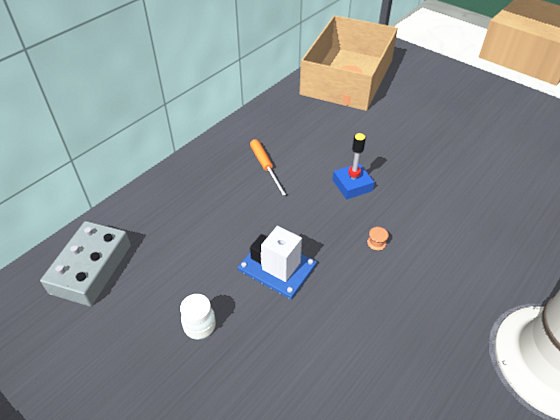

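The top view shows the gauge's yellow top at (374,220), the stand at (364,226) and the socket bore at (238,239). The bobbin is at (320,285), the screwdriver at (325,150) and the jar at (157,228). In the side view the gauge top is at (360,136) and the bore at (281,242).

```bash
cat > h.py <<'E'
from bench import manip
import cv2,numpy as np
from scipy.spatial.transform import Rotation as R
np.set_printoptions(precision=2,suppress=True)
def ray(n,uv):
    i=manip.camera_info(n);T=i["T"];d=T[:3,:3]@np.linalg.solve(i["mtx"],[*uv,1]);return T[:3,3],d
def atz(n,uv,z):
    o,d=ray(n,uv);return o+d*(z-o[2])/d[2]
def tri(pts):
    A=0;b=0
    for n,uv in pts:
        o,d=ray(n,uv);d=d/np.linalg.norm(d);P=np.eye(3)-np.outer(d,d);A=A+P;b=b+P@o
    return np.linalg.solve(A,b)
def cen(n,f,box,cond):
    im=cv2.imread(f).astype(int);x0,y0,x1,y1=box;b,g,r=[im[y0:y1,x0:x1,k] for k in range(3)]
    m=cond(r,g,b);ys,xs=np.nonzero(m);return (xs.mean()+x0,ys.mean()+y0),m.sum()
E
python3 - <<'E'
from h import *
yel=lambda r,g,b:(r>140)&(g>130)&(b<90)
red=lambda r,g,b:(r>130)&(g<70)&(b<70)
drk=lambda r,g,b:(r+g+b<430)
wht=lambda r,g,b:(np.minimum(np.minimum(r,g),b)>180)
P={}
for n,by,bs in(("top",(350,200,400,250),(230,231,247,247)),("side",(340,120,385,205),(272,236,290,248))):
    f=f"pics/{n}0.png"
    y=cen(n,f,by,yel);rd=cen(n,f,by,red);s=cen(n,f,bs,drk)
    print(n,y,rd,s,"yel@149",atz(n,y[0],149),"sock@95",atz(n,s[0],95));P[n]=(y[0],rd[0],s[0])
    im=cv2.imread(f)
for k in range(3):print(tri([(n,P[n][k]) for n in P]))
im=cv2.imread("pics/top0.png");a=cv2.resize(im[205:270,205:275],None,fx=5,fy=5,interpolation=cv2.INTER_CUBIC)
im=cv2.imread("pics/side0.png");b=cv2.resize(im[220:285,245:315],None,fx=5,fy=5,interpolation=cv2.INTER_CUBIC)
cv2.imwrite("pics/crop0.png",np.hstack([a,b]))
for nm,p,z in(("jar",(157,228),70),("bob",(320,285),32),("sd1",(341,118),13),("sd2",(306,187),5),("stand",(364,226),30)):print(nm,atz("top",p,z))
E
```

```text
top ((np.float64(373.4431818181818), np.float64(220.07954545454544)), np.int64(88)) ((np.float64(363.5), np.float64(225.0909090909091)), np.int64(44)) ((np.float64(238.2), np.float64(238.0)), np.int64(10)) yel@149 [ 526.42 -127.33  149.  ] sock@95 [498.94 168.89  95.  ]
side ((np.float64(359.5), np.float64(138.5)), np.int64(4)) ((np.float64(353.9), np.float64(172.58333333333334)), np.int64(60)) ((np.float64(278.0), np.float64(241.0)), np.int64(1)) yel@149 [ 522.37 -121.56  149.  ] sock@95 [502.76 172.56  95.  ]
[ 526.76 -128.97  141.92]
[ 524.9  -124.95   43.42]
[501.19 170.43  93.65]
jar [528.53 356.26  70.  ]
bob [387.19 -17.59  32.  ]
sd1 [796.23 -87.27  13.  ]
sd2 [625.84   5.32   5.  ]
stand [ 523.82 -128.55   30.  ]
```

View pics/crop0.png

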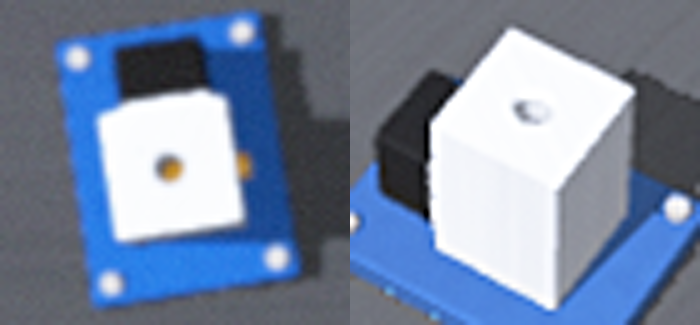

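The crop shows the bore centre at top-view pixel (238.4,238.0) and side-view pixel (280.8,241.6), so the socket is near (500,169). The gauge is near (525,-127). I'm moving to hover over the gauge.

Call:
servo_tool --motion '[0, 0, 0, 0.9, -0.67, -0.1, 0, 0, 0, 0, 0.9, -0.67, -0.1, 0, 0, 0, 0, 0.9, -0.67, -0.1, 0, 0, 0, 0, 0.9, -0.67, -0.1, 0, 0, 0, 0, 0.9, -0.67, -0.1, 0]' --squeeze 40

```text
time_s: 0.65
ee_pos: [377.5, -393.8, 220.6]
orientation: [-0.0, 0.977, 0.211, -0.0]
contact_force: [0.8, -0.2, 0.7]
width: 85.7
grip_force: 0.0
```

Call:
servo_tool --motion '[0, 0, 0, 0.9, -0.67, 0, 0, 0, 0, 0, 0.9, -0.67, 0, 0, 0, 0, 0, 0.9, -0.67, 0, 0, 0, 0, 0, 0.9, -0.67, 0, 0, 0, 0, 0, 0.9, -0.67, 0, 0]'

```text
time_s: 1.15
ee_pos: [486.0, -197.6, 220.6]
orientation: [0.0, 0.977, 0.211, -0.0]
contact_force: [0.7, -0.6, 0.7]
width: 85.6
grip_force: 0.0
```

Call:
servo_tool --motion '[0, 0, 0, 0.8, -0.6, 0, 0, 0, 0, 0, 0.8, -0.6, 0, 0, 0, 0, 0, 0, 0, 0, 0, 0, 0, 0, 0, 0, 0, 0]'

```text
time_s: 1.55
ee_pos: [524.2, -127.9, 220.4]
orientation: [-0.0, 0.977, 0.213, -0.0]
contact_force: [-0.9, -1.4, -0.4]
width: 85.4
grip_force: 0.0
```

```bash
python3 - <<'E'
from h import *
s=manip.observe();print(s["ee_pos"],s["orientation"])
im=manip.camera("wrist");cv2.imwrite("pics/w1.png",im[:,:,::-1])
t=manip.camera("top");cv2.imwrite("pics/t1.png",t[:,:,::-1])
np.save("p1.npy",np.r_[s["ee_pos"],s["orientation"]])
E
```

```text
[ 524.19 -127.85  220.38] [-0.    0.98  0.21 -0.  ]
```

View pics/w1.png

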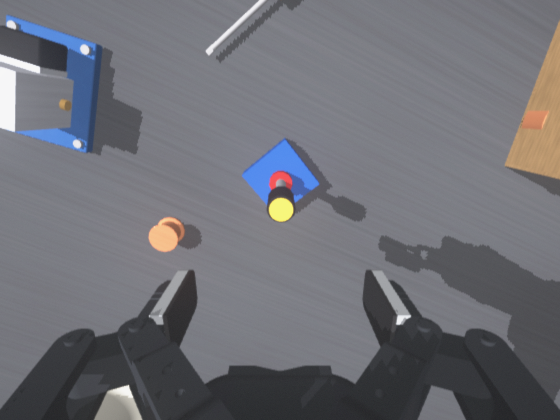

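The wrist view shows the yellow top at (281,210), the red collar at (281,182) and the blue stand around (281,177). The open fingers straddle it, centred near column 278.

```bash
cat >> h.py <<'E'
def wray(p,uv):
    i=manip.camera_info("wrist");C=i["T_tool_cam"];Rt=R.from_quat([*p[4:7],p[3]]).as_matrix()
    d=Rt@C[:3,:3]@np.linalg.solve(i["mtx"],[*uv,1]);return p[:3]+Rt@C[:3,3],d
def watz(p,uv,z):
    o,d=wray(p,uv);return o+d*(z-o[2])/d[2]
def totool(p,w):
    return R.from_quat([*p[4:7],p[3]]).as_matrix().T@(np.asarray(w)-p[:3])
E
python3 - <<'E'
from h import *
p=np.load("p1.npy")
yel=lambda r,g,b:(r>140)&(g>130)&(b<90)
blu=lambda r,g,b:(b>120)&(r<80)
y,n=cen("w","pics/w1.png",(255,190,310,230),yel);print(y,n)
w=watz(p,y,149);print(w,totool(p,w))
# chamfered spread of yellow in x, y
print("wrist stand top", watz(p,(281,177),30))
E
```

```text
(np.float64(284.5), np.float64(208.07142857142858)) 14
[ 529.53 -131.5   149.  ] [ 3.36  5.56 71.38]
wrist stand top [ 530.11 -128.37   30.  ]
```

```bash
python3 - <<'E'
from h import *
p=np.load("p1.npy")
im=cv2.imread("pics/w1.png");print(im[209,281],im[195,281],im[182,281])
h=cv2.cvtColor(im,cv2.COLOR_BGR2HSV);m=cv2.inRange(h,(22,100,100),(40,255,255))[150:260,240:330]
ys,xs=np.nonzero(m);y=(xs.mean()+240,ys.mean()+150);print(y,len(xs),xs.min()+240,xs.max()+240,ys.min()+150,ys.max()+150)
w=watz(p,y,149);print(w,totool(p,w))
m=cv2.inRange(h,(100,150,60),(130,255,255))[120:230,230:330]
c=max(cv2.findContours(m,cv2.RETR_EXTERNAL,2)[0],key=cv2.contourArea)+[230,120]
print(cv2.convexHull(c)[:,0].tolist())
t=cv2.cvtColor(cv2.imread("pics/t1.png"),cv2.COLOR_BGR2HSV)
E
```

```text
[125 246 247] [77 70 77] [152 145 148]
(np.float64(280.69896907216497), np.float64(209.30103092783506)) 485 269 293 197 221
[ 527.12 -128.95  149.  ] [ 2.23  2.25 71.38]
[[288, 143], [292, 148], [312, 174], [315, 178], [317, 181], [318, 183], [318, 184], [314, 187], [311, 189], [266, 203], [242, 175], [244, 172], [247, 169], [253, 164], [275, 146], [280, 142], [284, 139]]
```

Call:
servo_tool --motion '[0, 0, 0, 0.05, 0.04, 0.5, 0, 0, 0, 0, 0, 0, 0.7, 0, 0, 0, 0, 0, 0, 0.7, 0, 0, 0, 0, 0, 0, 0.7, 0, 0, 0, 0, 0, 0, 0.1, 0]'

```text
time_s: 2.15
ee_pos: [523.0, -131.3, 109.3]
orientation: [-0.001, 0.978, 0.21, -0.003]
contact_force: [-0.4, -0.1, -0.3]
width: 85.6
grip_force: 0.0
```

```bash
python3 - <<'E'
from h import *
s=manip.observe();p=np.r_[s["ee_pos"],s["orientation"]];print(p)
im=manip.camera("wrist");cv2.imwrite("pics/w2.png",im[:,:,::-1])
h=cv2.cvtColor(cv2.imread("pics/w2.png"),cv2.COLOR_BGR2HSV);m=cv2.inRange(h,(22,100,100),(40,255,255))
n,l,st,ce=cv2.connectedComponentsWithStats(m);k=1+st[1:,4].argmax();print(st[k],ce[k])
w=watz(p,ce[k],149);print(w,totool(p,w))
E
```

```text
[ 522.97 -131.35  109.33   -0.      0.98    0.21   -0.  ]
[ 255  254   43   38 1286] [275.81 272.8 ]
[ 527.45 -128.81  149.  ] [  4.91  -0.63 -39.69]
```

View pics/w2.png

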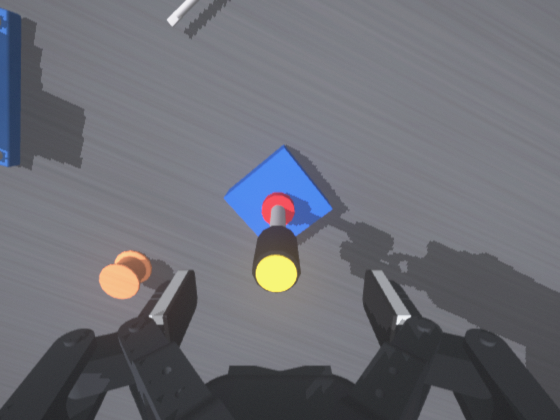

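The yellow top is at (276,273) and the pads at columns 195 and 365. The gauge is about 5 mm ahead of the TCP in tool x and well centred in y, so I'll shift and then close.

Call:
servo_tool --motion '[0, 0, 0, 0.12, -0.01, 0, 0, 0, 0, 0, 0, 0, 0, 0, 0, 0, 0, 0, 0, 0, 0]'

```text
time_s: 2.5
ee_pos: [532.1, -127.5, 114.1]
orientation: [0.001, 0.977, 0.211, 0.001]
contact_force: [-0.1, 0.0, -0.3]
width: 85.4
grip_force: 0.0
```

```bash
cat > look.py <<'E'
from h import *
import sys
s=manip.observe();p=np.r_[s["ee_pos"],s["orientation"]];print(p,s["contact_force"],s["width"])
im=manip.camera("wrist")[:,:,::-1];f=sys.argv[1];cv2.imwrite(f,im);np.save(f[:-4]+".npy",p)
h=cv2.cvtColor(cv2.imread(f),cv2.COLOR_BGR2HSV);m=cv2.inRange(h,(22,100,100),(40,255,255))
n,l,st,ce=cv2.connectedComponentsWithStats(m);k=1+st[1:,4].argmax();print(st[k],ce[k])
w=watz(p,ce[k],149);print(w,totool(p,w))
E
python3 look.py pics/w3.png
```

```text
[ 532.09 -127.54  114.09    0.      0.98    0.21    0.  ] [-0.13  0.01 -0.34] 85.36968463117624
[ 256  266   41   36 1145] [275.87 283.63]
[ 527.54 -128.77  149.  ] [ -4.59  -0.7  -34.92]
```

Call:
servo_tool --motion '[0, 0, 0, -0.06, -0.01, 0.05, 0, 0, 0, 0, -0.05, 0, 0.04, 0, 0, 0, 0, 0, 0, 0, 0, 0, 0, 0, 0, 0, 0, 0, 0, 0, 0, 0, 0, 0, 0]'

```text
time_s: 3.05
ee_pos: [526.7, -128.8, 109.0]
orientation: [-0.0, 0.977, 0.211, 0.0]
contact_force: [-0.0, -0.4, 0.2]
width: 85.0
grip_force: 0.0
```

```bash
python3 look.py pics/w4.png
```

```text
[ 526.67 -128.77  109.02   -0.      0.98    0.21    0.  ] [-0.02 -0.45  0.17] 84.97791136894784
[ 257  262   43   37 1251] [277.74 280.09]
[ 527.52 -128.77  149.  ] [  0.78   0.36 -39.98]
```

Centred, so I'm closing with 40 N.

Call:
servo_tool --motion '[0, 0, 0, 0.02, 0, 0, 255, 0, 0, 0, 0, 0, 0, 255, 0, 0, 0, 0, 0, 0, 255, 0, 0, 0, 0, 0, 0, 255, 0, 0, 0, 0, 0, 0, 255]' --squeeze 40

```text
time_s: 3.6
ee_pos: [527.7, -128.4, 109.3]
orientation: [0.0, 0.977, 0.211, 0.0]
contact_force: [-0.4, -0.1, 1.9]
width: 23.6
grip_force: 39.1
```

Call:
servo_tool --motion '[0, 0, 0, 0, 0, 0, 255, 0, 0, 0, 0, 0, 0, 255, 0, 0, 0, 0, 0, 0, 255, 0, 0, 0, 0, 0, 0, 255, 0, 0, 0, 0, 0, 0, 255]'

```text
time_s: 4.1
ee_pos: [527.6, -128.5, 109.2]
orientation: [0.0, 0.977, 0.211, 0.0]
contact_force: [-0.6, 0.8, 2.7]
width: 23.5
grip_force: 39.3
```

Call:
servo_tool --motion '[0, 0, 0, 0, 0, -0.2, 255, 0, 0, 0, 0, 0, -0.4, 255, 0, 0, 0, 0, 0, -0.6, 255, 0, 0, 0, 0, 0, -0.6, 255, 0, 0, 0, 0, 0, -0.6, 255]'

```text
time_s: 4.6
ee_pos: [526.6, -128.3, 205.7]
orientation: [-0.0, 0.977, 0.211, -0.001]
contact_force: [-0.1, -0.2, -2.1]
width: 24.2
grip_force: 39.4
```

Call:
servo_tool --motion '[0, 0, 0, 0, 0, -0.4, 255, 0, 0, 0, 0, 0, -0.2, 255, 0, 0, 0, 0, 0, 0, 255, 0, 0, 0, 0, 0, 0, 255, 0, 0, 0, 0, 0, 0, 255]'

```text
time_s: 5.1
ee_pos: [526.4, -128.3, 227.8]
orientation: [-0.001, 0.977, 0.211, -0.001]
contact_force: [-1.2, -0.5, -1.7]
width: 23.7
grip_force: 39.5
```

```bash
python3 - <<'E'
from h import *
s=manip.observe();print(s["ee_pos"],s["orientation"])
ims=[manip.camera(n)[:,:,::-1] for n in("wrist","side")]
cv2.imwrite("pics/w5.png",ims[0]);np.save("pics/w5.npy",np.r_[s["ee_pos"],s["orientation"]])
cv2.imwrite("pics/s5.png",ims[1])
cv2.imwrite("pics/c5.png",np.hstack([cv2.resize(ims[0][160:420,150:410],(400,400)),cv2.resize(ims[1][40:240,260:460],(400,400),interpolation=2)]))
E
```

```text
[ 526.44 -128.34  227.77] [-0.    0.98  0.21 -0.  ]
```

View pics/c5.png

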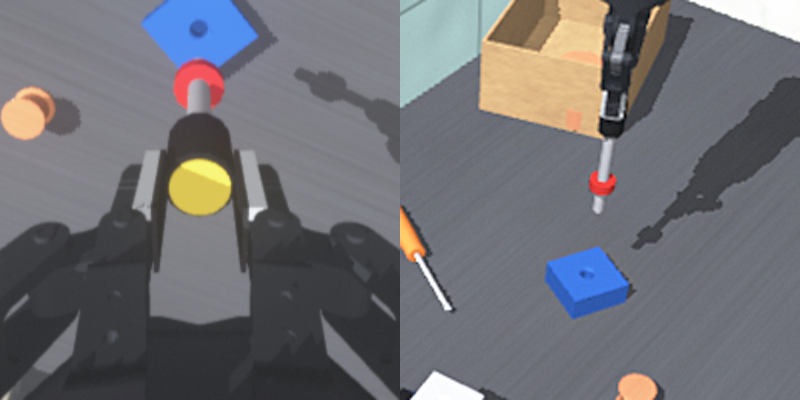

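The gauge is held upright with its yellow top at wrist pixel (279,281) and collar at (279,215). The stand hole is empty in both views. I'm moving toward the socket, stopping short for a measurement.

Call:
servo_tool --motion '[0, 0, 0, 0.14, -0.4, 0, 255, 0, 0, 0, 0.26, -0.8, 0, 255, 0, 0, 0, 0.26, -0.8, 0, 255, 0, 0, 0, 0.26, -0.8, 0, 255, 0, 0, 0, 0.26, -0.8, 0, 255]'

```text
time_s: 5.7
ee_pos: [510.0, 25.0, 228.9]
orientation: [-0.0, 0.977, 0.212, -0.0]
contact_force: [-0.1, 1.0, -1.2]
width: 24.0
grip_force: 39.5
```

Call:
servo_tool --motion '[0, 0, 0, 0.26, -0.8, 0, 255, 0, 0, 0, 0.26, -0.8, 0, 255, 0, 0, 0, 0.14, -0.4, 0, 255, 0, 0, 0, 0, 0, 0, 255, 0, 0, 0, 0, 0, 0, 255]'

```text
time_s: 6.2
ee_pos: [501.3, 106.7, 228.8]
orientation: [0.0, 0.977, 0.212, -0.0]
contact_force: [-0.2, -0.2, -1.1]
width: 23.7
grip_force: 39.5
```

```bash
python3 look.py pics/w6.png; python3 - <<'E'
import cv2
im=cv2.imread("pics/w6.png");cv2.imwrite("pics/c6.png",cv2.resize(im[60:360,80:480],None,fx=2,fy=2,interpolation=2))
E
```

```text
[501.27 106.72 228.84   0.     0.98   0.21  -0.  ] [-0.2  -0.19 -1.14] 23.657073779764602
[ 259  263   42   37 1228] [279.59 281.05]
[433.23  74.28 149.  ] [-75.33   1.29  79.87]
```

View pics/c6.png

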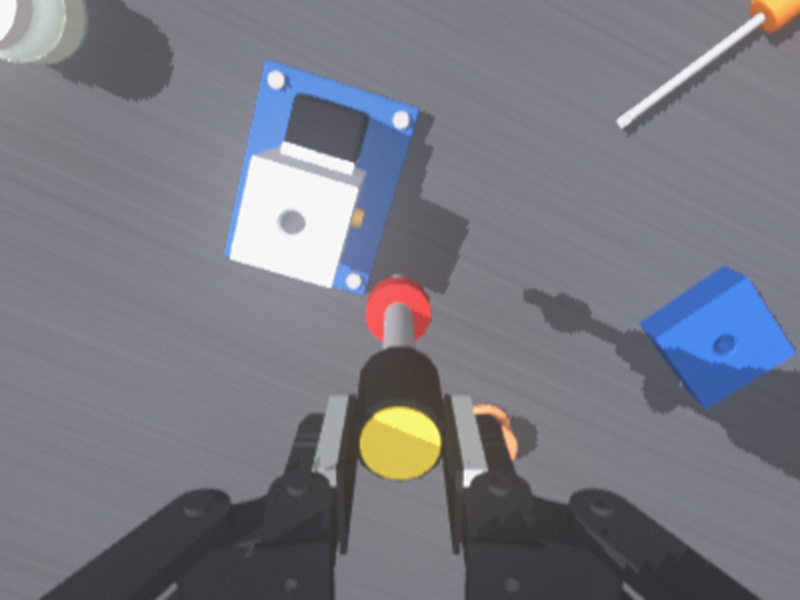

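The socket bore is at wrist pixel (225,171), with the collar at about (279,214) and the yellow top at (280,281).

```bash
python3 - <<'E'
from h import *
f="pics/w6.png";p=np.load("pics/w6.npy");im=cv2.imread(f)
g=cv2.cvtColor(im,cv2.COLOR_BGR2GRAY)
m=(g[158:184,213:239]<190).astype(np.uint8);n,l,st,ce=cv2.connectedComponentsWithStats(m)
for k in range(1,n):print(st[k],ce[k]+[213,158])
k=1+st[1:,4].argmax();uv=ce[k]+[213,158]
w=watz(p,uv,95);print("sock",w,totool(p,w))
i=manip.camera_info("wrist");C=i["T_tool_cam"]
def atTz(uv,z):
    d=C[:3,:3]@np.linalg.solve(i["mtx"],[*uv,1]);o=C[:3,3];return o+d*(z-o[2])/d[2]
print("yel tool",atTz((279.6,281.05),-39.8))
h=cv2.cvtColor(im,cv2.COLOR_BGR2HSV);r=(cv2.inRange(h,(0,150,80),(6,255,255))|cv2.inRange(h,(174,150,80),(180,255,255)))
n,l,st,ce=cv2.connectedComponentsWithStats(r);k=1+st[1:,4].argmax();s=st[k];print("red",s)
# lower rim in image rows: full extent centre; fit circle on mask contour
c=max(cv2.findContours(r,0,1)[0],key=cv2.contourArea);(cx,cy),rad=cv2.minEnclosingCircle(c);print(cx,cy,rad)
for z in(60,66,72):print(z,atTz((cx,cy),z))
# bore/column corners (white top)
wmask=(g>205).astype(np.uint8);n,l,st,ce=cv2.connectedComponentsWithStats(wmask);k=l[150,225];k=l[180,225] if k==0 else k
q=cv2.minAreaRect(np.argwhere(l==k)[:,::-1].astype(np.float32));print(q)
E
```

```text
[  7   7  12  12 112] [225.47 170.56]
sock [500.25 167.4   95.  ] [ 24.31 -55.65 133.82]
yel tool [  0.1    1.32 -39.8 ]
red [263 200  32  29 482]
278.75860595703125 215.13792419433594 16.365808486938477
60 [ 0.86  0.58 60.  ]
66 [-1.28  0.56 66.  ]
72 [-3.41  0.54 72.  ]
((225.32073974609375, 170.3773651123047), (55.76838302612305, 53.2958984375), 15.945395469665527)
```

Call:
servo_tool --motion '[0, 0, 0, 0.2, -0.47, 0, 255, 0, 0, 0, 0.2, -0.47, 0, 255, 0, 0, 0, 0.2, -0.48, 0, 255, 0, 0, 0, 0, 0, 0.2, 255, 0, 0, 0, 0, 0, 0.2, 255]'

```text
time_s: 6.75
ee_pos: [500.5, 166.5, 212.4]
orientation: [0.0, 0.978, 0.211, -0.0]
contact_force: [-0.4, -0.9, -1.8]
width: 23.8
grip_force: 39.6
```

Call:
servo_tool --motion '[0, 0, 0, 0, 0, 0, 255, 0, 0, 0, 0, 0, 0, 255, 0, 0, 0, 0, 0, 0, 255, 0, 0, 0, 0, 0, 0, 255]'

```text
time_s: 7.15
ee_pos: [500.6, 167.2, 213.3]
orientation: [0.0, 0.978, 0.211, 0.0]
contact_force: [0.4, -0.1, -1.1]
width: 24.2
grip_force: 39.6
```

```bash
python3 look.py pics/w7.png; python3 - <<'E'
from h import *
t=manip.camera("top")[:,:,::-1];s=manip.camera("side")[:,:,::-1]
cv2.imwrite("pics/s7.png",s);cv2.imwrite("pics/t7.png",t)
w=cv2.imread("pics/w7.png")
r=lambda a:cv2.resize(a,(400,400),interpolation=2)
cv2.imwrite("pics/c7.png",np.hstack([r(w[130:280,205:355]),r(s[180:280,230:330])]))
E
```

```text
[500.58 167.17 213.29   0.     0.98   0.21   0.  ] [ 0.38 -0.07 -1.08] 24.166223541486993
[ 259  263   42   37 1224] [279.61 281.08]
[441.46 138.95 149.  ] [-65.52   1.31  64.26]
```

View pics/c7.png

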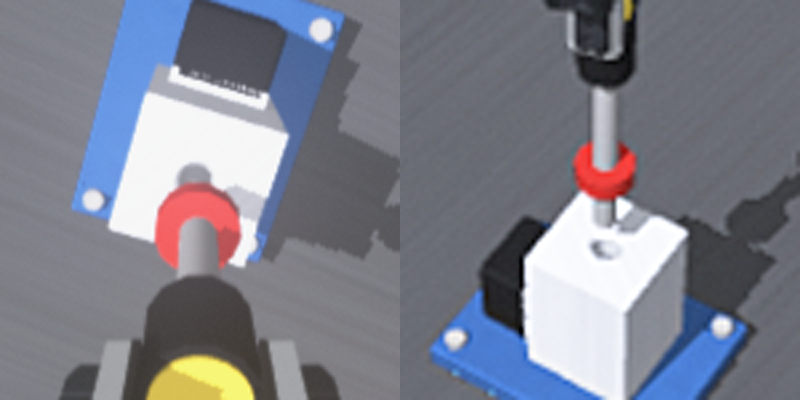

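The wrist crop shows the bore (194,172) directly behind the collar and rod (198). The side crop shows the foot (605,225) straight above the bore (605,250). It is aligned to about 1 mm, so I'm descending to the mouth.

Call:
servo_tool --motion '[0, 0, 0, 0, -0.015, 0.1, 255, 0, 0, 0, 0, 0, 0.1, 255, 0, 0, 0, 0, 0, 0.1, 255, 0, 0, 0, 0, 0, 0.1, 255, 0, 0, 0, 0, 0, 0.05, 255]'

```text
time_s: 7.8
ee_pos: [499.7, 168.0, 194.4]
orientation: [0.0, 0.977, 0.211, -0.0]
contact_force: [0.4, -0.5, -0.9]
width: 23.5
grip_force: 39.6
```

Call:
servo_tool --motion '[0, 0, 0, 0, 0, 0.02, 255, 0, 0, 0, 0, 0, 0.02, 255, 0, 0, 0, 0, 0, 0.02, 255, 0, 0, 0, 0, 0, 0.02, 255]'

```text
time_s: 8.2
ee_pos: [500.1, 168.2, 191.9]
orientation: [0.0, 0.977, 0.211, 0.0]
contact_force: [-0.3, -0.5, -0.7]
width: 23.4
grip_force: 39.6
```

Call:
servo_tool --motion '[0, 0, 0, 0, 0, 0.03, 255, 0, 0, 0, 0, 0, 0.03, 255, 0, 0, 0, 0, 0, 0.03, 255, 0, 0, 0, 0, 0, 0.03, 255, 0, 0, 0, 0, 0, 0, 255]'

```text
time_s: 8.7
ee_pos: [499.8, 168.1, 186.8]
orientation: [-0.0, 0.977, 0.211, -0.0]
contact_force: [-0.4, 0.7, -1.5]
width: 23.7
grip_force: 39.6
```

Call:
servo_tool --motion '[0, 0, 0, 0, 0, 0.04, 255, 0, 0, 0, 0, 0, 0.04, 255, 0, 0, 0, 0, 0, 0.04, 255, 0, 0, 0, 0, 0, 0.04, 255, 0, 0, 0, 0, 0, 0, 255]'

```text
time_s: 9.2
ee_pos: [499.8, 168.1, 180.3]
orientation: [0.0, 0.977, 0.211, -0.0]
contact_force: [-0.0, -0.6, -2.0]
width: 23.7
grip_force: 39.6
```

Call:
servo_tool --motion '[0, 0, 0, 0, 0, 0.04, 255, 0, 0, 0, 0, 0, 0.04, 255, 0, 0, 0, 0, 0, 0.04, 255, 0, 0, 0, 0, 0, 0.04, 255, 0, 0, 0, 0, 0, 0, 255]'

```text
time_s: 9.7
ee_pos: [499.8, 168.1, 173.9]
orientation: [-0.0, 0.977, 0.211, -0.0]
contact_force: [0.2, 0.2, -2.4]
width: 23.6
grip_force: 39.6
```

Call:
servo_tool --motion '[0, 0, 0, 0, 0, 0.03, 255, 0, 0, 0, 0, 0, 0.03, 255, 0, 0, 0, 0, 0, 0.03, 255, 0, 0, 0, 0, 0, 0.03, 255, 0, 0, 0, 0, 0, 0, 255]'

```text
time_s: 10.2
ee_pos: [499.9, 168.1, 169.2]
orientation: [0.0, 0.977, 0.211, -0.0]
contact_force: [-0.7, -0.7, -1.5]
width: 23.4
grip_force: 39.6
```

Call:
servo_tool --motion '[0, 0, 0, 0, 0, 0.03, 255, 0, 0, 0, 0, 0, 0.03, 255, 0, 0, 0, 0, 0, 0.03, 255, 0, 0, 0, 0, 0, 0, 255]'

```text
time_s: 10.6
ee_pos: [499.9, 168.1, 165.6]
orientation: [0.0, 0.977, 0.211, -0.0]
contact_force: [0.5, -0.5, -1.5]
width: 23.6
grip_force: 39.6
```

Call:
servo_tool --motion '[0, 0, 0, 0, 0, 0.03, 255, 0, 0, 0, 0, 0, 0.03, 255, 0, 0, 0, 0, 0, 0.03, 255, 0, 0, 0, 0, 0, 0, 255]'

```text
time_s: 11.0
ee_pos: [500.5, 168.5, 162.7]
orientation: [-0.0, 0.977, 0.211, 0.001]
contact_force: [-1.0, -0.5, 4.9]
width: 23.7
grip_force: 40.1
```

The collar has landed: the force rose by about 6 N with the foot at about 33 mm depth. I'll lower the squeeze so slip limits overload, then continue in small steps.

Call:
servo_tool --motion '[0, 0, 0, 0, 0, 0.02, 255, 0, 0, 0, 0, 0, 0.02, 255, 0, 0, 0, 0, 0, 0.02, 255, 0, 0, 0, 0, 0, 0.02, 255, 0, 0, 0, 0, 0, 0, 255]' --squeeze 25

```text
time_s: 11.5
ee_pos: [499.9, 168.2, 158.9]
orientation: [-0.0, 0.977, 0.211, -0.0]
contact_force: [-1.0, 0.2, 3.9]
width: 23.6
grip_force: 40.1
```

```bash
python3 -c "
from h import *
s=manip.observe();print(s['ee_pos'],s['contact_force'],s['moment'])"
```

```text
[499.95 168.19 158.88] [-1.04  0.17  3.95] [ 0.01  0.12 -0.01]
```

Call:
servo_tool --motion '[0, 0, 0, 0, 0, 0, 150, 0, 0, 0, 0, 0, 0, 255, 0, 0, 0, 0, 0, 0, 255, 0, 0, 0, 0, 0, 0, 255, 0, 0, 0, 0, 0, 0, 255]' --squeeze 20

```text
time_s: 12.0
ee_pos: [499.7, 167.9, 158.7]
orientation: [0.0, 0.977, 0.211, -0.0]
contact_force: [0.3, 0.2, -2.5]
width: 24.6
grip_force: 19.7
```

Call:
servo_tool --motion '[0, 0, 0, 0, 0, 0.01, 255, 0, 0, 0, 0, 0, 0.01, 255, 0, 0, 0, 0, 0, 0.01, 255, 0, 0, 0, 0, 0, 0, 255]'

```text
time_s: 12.4
ee_pos: [500.5, 168.4, 158.4]
orientation: [0.0, 0.977, 0.211, 0.001]
contact_force: [-1.3, -0.7, 4.0]
width: 24.9
grip_force: 20.2
```

Call:
servo_tool --motion '[0, 0, 0, 0, 0, 0.01, 255, 0, 0, 0, 0, 0, 0.01, 255, 0, 0, 0, 0, 0, 0.01, 255, 0, 0, 0, 0, 0, 0.01, 255, 0, 0, 0, 0, 0, 0, 255]'

```text
time_s: 12.9
ee_pos: [500.0, 168.2, 156.2]
orientation: [0.0, 0.977, 0.211, 0.0]
contact_force: [-1.0, 0.2, 4.1]
width: 24.6
grip_force: 20.2
```

Call:
servo_tool --motion '[0, 0, 0, 0, 0, 0.01, 255, 0, 0, 0, 0, 0, 0.01, 255, 0, 0, 0, 0, 0, 0.01, 255, 0, 0, 0, 0, 0, 0.01, 255, 0, 0, 0, 0, 0, 0, 255]'

```text
time_s: 13.4
ee_pos: [500.0, 168.2, 154.5]
orientation: [-0.0, 0.977, 0.211, -0.0]
contact_force: [0.4, -1.1, 4.1]
width: 24.7
grip_force: 20.2
```

Call:
servo_tool --motion '[0, 0, 0, 0, 0, 0.01, 255, 0, 0, 0, 0, 0, 0.01, 255, 0, 0, 0, 0, 0, 0.01, 255, 0, 0, 0, 0, 0, 0.01, 255, 0, 0, 0, 0, 0, 0, 255]'

```text
time_s: 13.9
ee_pos: [499.9, 168.2, 152.9]
orientation: [-0.0, 0.977, 0.211, -0.0]
contact_force: [-0.2, 0.3, 4.5]
width: 24.7
grip_force: 20.2
```

Call:
servo_tool --motion '[0, 0, 0, 0, 0, 0.01, 255, 0, 0, 0, 0, 0, 0.01, 255, 0, 0, 0, 0, 0, 0.01, 255, 0, 0, 0, 0, 0, 0.01, 255, 0, 0, 0, 0, 0, 0, 255]'

```text
time_s: 14.4
ee_pos: [499.9, 168.2, 151.3]
orientation: [-0.0, 0.977, 0.211, -0.0]
contact_force: [-0.7, -0.8, 4.6]
width: 24.7
grip_force: 20.2
```

Call:
servo_tool --motion '[0, 0, 0, 0, 0, 0.01, 255, 0, 0, 0, 0, 0, 0.01, 255, 0, 0, 0, 0, 0, 0.01, 255, 0, 0, 0, 0, 0, 0.01, 255, 0, 0, 0, 0, 0, 0, 255]'

```text
time_s: 14.9
ee_pos: [500.0, 168.2, 149.8]
orientation: [-0.0, 0.977, 0.211, -0.0]
contact_force: [-1.0, 0.1, 4.4]
width: 24.8
grip_force: 20.2
```

Call:
servo_tool --motion '[0, 0, 0, 0, 0, 0.01, 255, 0, 0, 0, 0, 0, 0.01, 255, 0, 0, 0, 0, 0, 0.01, 255, 0, 0, 0, 0, 0, 0.01, 255, 0, 0, 0, 0, 0, 0, 255]'

```text
time_s: 15.4
ee_pos: [500.0, 168.2, 148.1]
orientation: [-0.0, 0.977, 0.211, -0.0]
contact_force: [-0.7, 1.2, 3.7]
width: 24.9
grip_force: 20.2
```

Call:
servo_tool --motion '[0, 0, 0, 0, 0, 0.01, 255, 0, 0, 0, 0, 0, 0.01, 255, 0, 0, 0, 0, 0, 0.01, 255, 0, 0, 0, 0, 0, 0.01, 255, 0, 0, 0, 0, 0, 0, 255]'

```text
time_s: 15.9
ee_pos: [500.0, 168.1, 146.6]
orientation: [-0.0, 0.977, 0.211, -0.0]
contact_force: [-1.0, 0.8, 4.7]
width: 24.6
grip_force: 20.2
```

Call:
servo_tool --motion '[0, 0, 0, 0, 0, 0.01, 255, 0, 0, 0, 0, 0, 0.01, 255, 0, 0, 0, 0, 0, 0.01, 255, 0, 0, 0, 0, 0, 0.01, 255, 0, 0, 0, 0, 0, 0, 255]'

```text
time_s: 16.4
ee_pos: [499.9, 168.1, 144.9]
orientation: [0.0, 0.977, 0.211, -0.0]
contact_force: [-1.7, 1.0, 4.5]
width: 24.6
grip_force: 20.2
```

Call:
servo_tool --motion '[0, 0, 0, 0, 0, 0.01, 255, 0, 0, 0, 0, 0, 0.01, 255, 0, 0, 0, 0, 0, 0.01, 255, 0, 0, 0, 0, 0, 0.01, 255, 0, 0, 0, 0, 0, 0, 255]'

```text
time_s: 16.9
ee_pos: [500.0, 168.1, 143.3]
orientation: [0.0, 0.977, 0.211, -0.0]
contact_force: [-0.4, 0.9, 4.7]
width: 24.8
grip_force: 20.2
```

```bash
python3 look.py pics/w8.png
```

```text
[499.98 168.14 143.34   0.     0.98   0.21  -0.  ] [-0.45  0.91  4.74] 24.849655955512922
[ 259  263   42   37 1224] [279.64 281.22]
[480.91 158.02 149.  ] [-21.55   1.34  -5.66]
```

The yellow disc has not moved in the wrist image (279.6,281.2), so nothing is slipping. I'm continuing.

Call:
servo_tool --motion '[0, 0, 0, 0, 0, 0.01, 255, 0, 0, 0, 0, 0, 0.01, 255, 0, 0, 0, 0, 0, 0.01, 255, 0, 0, 0, 0, 0, 0.01, 255, 0, 0, 0, 0, 0, 0, 255]'

```text
time_s: 17.45
ee_pos: [500.4, 168.3, 142.3]
orientation: [0.0, 0.977, 0.211, 0.0]
contact_force: [-2.2, -0.4, 8.4]
width: 24.8
grip_force: 20.5
```

Resistance is rising, so I'll take one finer step to confirm the stop.

Call:
servo_tool --motion '[0, 0, 0, 0, 0, 0.005, 255, 0, 0, 0, 0, 0, 0.005, 255, 0, 0, 0, 0, 0, 0, 255]'

```text
time_s: 17.75
ee_pos: [500.7, 168.4, 142.3]
orientation: [0.0, 0.977, 0.211, 0.001]
contact_force: [-1.9, 0.4, 10.2]
width: 25.0
grip_force: 20.7
```

Call:
servo_tool --motion '[0, 0, 0, 0, 0, 0.005, 255, 0, 0, 0, 0, 0, 0.005, 255, 0, 0, 0, 0, 0, 0, 255]'

```text
time_s: 18.05
ee_pos: [500.9, 168.5, 142.3]
orientation: [0.0, 0.977, 0.211, 0.001]
contact_force: [-2.0, -0.6, 13.1]
width: 25.0
grip_force: 20.9
```

```bash
python3 look.py pics/w9.png
```

```text
[500.91 168.5  142.28   0.     0.98   0.21   0.  ] [-2.01 -0.61 13.12] 25.005855822043006
[ 259  263   42   38 1240] [279.61 281.32]
[482.37 158.65 149.  ] [-20.93   1.32  -6.76]
```

Bottomed out: TCP z stays at 142.3 while the force climbs to 13 N. I'll relax most of the press, open, and back straight up.

Call:
servo_tool --motion '[0, 0, 0, 0, 0, -0.01, 255, 0, 0, 0, 0, 0, -0.01, 255, 0, 0, 0, 0, 0, 0, 255]'

```text
time_s: 18.4
ee_pos: [500.7, 168.3, 142.4]
orientation: [0.0, 0.977, 0.211, 0.001]
contact_force: [0.2, -0.2, 7.7]
width: 24.6
grip_force: 20.4
```

Call:
servo_tool --motion '[0, 0, 0, 0, 0, 0, 100, 0, 0, 0, 0, 0, 0, 0, 0, 0, 0, 0, 0, 0, 0, 0, 0, 0, 0, 0, 0, 0, 0, 0, 0, 0, 0, 0, 0]'

```text
time_s: 18.9
ee_pos: [499.9, 168.1, 141.6]
orientation: [-0.0, 0.977, 0.211, -0.0]
contact_force: [0.4, 0.4, -0.1]
width: 85.1
grip_force: 0.0
```

Call:
servo_tool --motion '[0, 0, 0, 0, 0, -0.3, 0, 0, 0, 0, 0, 0, -0.5, 0, 0, 0, 0, 0, 0, -0.6, 0, 0, 0, 0, 0, 0, -0.6, 0, 0, 0, 0, 0, 0, -0.5, 0]'

```text
time_s: 19.4
ee_pos: [500.3, 168.6, 244.1]
orientation: [-0.0, 0.977, 0.212, 0.001]
contact_force: [0.3, -0.5, 0.2]
width: 85.3
grip_force: 0.0
```

Call:
servo_tool --motion '[0, 0, 0, 0.4, 0, 0, 0, 0, 0, 0, 0.4, 0, 0, 0, 0, 0, 0, 0, 0, 0, 0]'

```text
time_s: 19.7
ee_pos: [530.7, 182.2, 243.0]
orientation: [-0.001, 0.977, 0.211, 0.001]
contact_force: [-0.9, 0.3, -0.7]
width: 85.2
grip_force: 0.0
```

```bash
python3 look.py pics/w10.png; python3 - <<'E'
from h import *
s=manip.camera("side")[:,:,::-1];w=cv2.imread("pics/w10.png")
r=lambda a:cv2.resize(a,(400,400),interpolation=2)
cv2.imwrite("pics/c10.png",np.hstack([r(w[60:360,130:430]),r(s[180:280,230:330])]))
E
```

```text
[530.72 182.17 242.95  -0.     0.98   0.21   0.  ] [-0.89  0.28 -0.69] 85.22096979108181
[267 243  25  23 455] [279.18 253.78]
[483.43 159.83 149.  ] [-52.51   0.87  93.83]
```

View pics/c10.png

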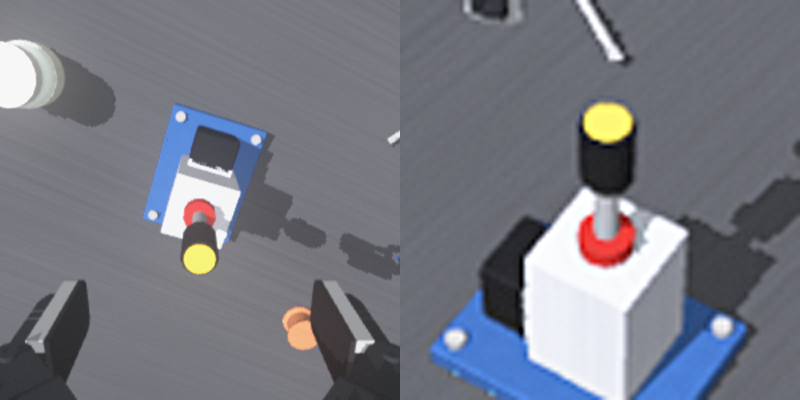

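The side crop shows the gauge standing upright in the socket with its yellow top at (608,122). The red collar lies flat on the face at (605,238), and the bystanders are untouched. It was still pressed at about 8 N when released, so the foot is on the stop. I'm handing in.

```bash
python3 -c "
from bench import manip
print(manip.finish_job())"
```

```text
the job is handed in; nothing more can be done
None
```

The depth gauge is standing in the spindle socket with its rod on the stop, about 54 mm down. The red collar lies flat on the socket's face, and I have released the gauge and handed the job in; no verdict came back.

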